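Find the unlatched cover of the distribution box and push it open

TASK

One of the four look-alike cover plates of the grey distribution box has a broken latch underneath: feel for it by pressing gently on the ribbed pads at the rear ends of the plates, one after another, until one gives way and tips. Then push the raised front part of that plate gently up and rearward, past upright, until it leans fully open against its stop, so that the latch can be replaced. Use the fingertips only: grip and lift nothing, leave the tools and the reel where they lie, and take the hand away at the end.

Things in the scene. Friction and masses are not known exactly. Their poses are not given: they have to be found in the camera images.
- duct: Low grey box fixed on the bench, 118 mm deep (x), 221 wide (y), 58 high. Origin: centre of its underside at bench height; x from its front (sockets) to its rear (two cable glands), y left, z up. Four bays side by side, 52 mm apart, each under a bare steel cover plate that lies flush in the 58 mm high frame; the frame is 5 mm wide between plates, 16 mm behind them, 10 mm before them, gaps 2 mm.
- cover_1_rear (a point): Cover plate 1 (leftmost, seen from the robot): point on its top face, mid ribbed rubber thumb pad on its short rear end. Plate 88 mm long (box x), 44 wide, 4 thick, all four alike. Its hinge pin runs crosswise (box y) on the bay's centre line, 56 mm above the bench, 23 mm in front of this point; the plate reaches 38 mm behind the pin, 50 mm before it. Moves with it (x rearward, z up when shut).
- cover_1 (a joint): Tilt of plate 1, rad: 0 shut and flush; grows as the rear end sinks into the bay and the front end rises; 1.57 upright, 1.83 against its stop. A latched plate does not turn (under 0.03). The unlatched one tips under 2 to 6 N on the thumb pad (pressed 16 mm down it tilts about 0.9), has a friction hinge (0.03 N m) and stays where it is left; the bay is free 40 mm deep below it.
- cover_2_rear (a point): Cover plate 2 (second from the left): point on its top face, mid ribbed rubber thumb pad on its short rear end. Plate 88 mm long (box x), 44 wide, 4 thick, all four alike. Its hinge pin runs crosswise (box y) on the bay's centre line, 56 mm above the bench, 23 mm in front of this point; the plate reaches 38 mm behind the pin, 50 mm before it. Moves with it (x rearward, z up when shut).
- cover_2 (a joint): Tilt of plate 2, rad: 0 shut and flush; grows as the rear end sinks into the bay and the front end rises; 1.57 upright, 1.83 against its stop. A latched plate does not turn (under 0.03). The unlatched one tips under 2 to 6 N on the thumb pad (pressed 16 mm down it tilts about 0.9), has a friction hinge (0.03 N m) and stays where it is left; the bay is free 40 mm deep below it.
- cover_3_rear (a point): Cover plate 3 (third from the left): point on its top face, mid ribbed rubber thumb pad on its short rear end. Plate 88 mm long (box x), 44 wide, 4 thick, all four alike. Its hinge pin runs crosswise (box y) on the bay's centre line, 56 mm above the bench, 23 mm in front of this point; the plate reaches 38 mm behind the pin, 50 mm before it. Moves with it (x rearward, z up when shut).
- cover_3 (a joint): Tilt of plate 3, rad: 0 shut and flush; grows as the rear end sinks into the bay and the front end rises; 1.57 upright, 1.83 against its stop. A latched plate does not turn (under 0.03). The unlatched one tips under 2 to 6 N on the thumb pad (pressed 16 mm down it tilts about 0.9), has a friction hinge (0.03 N m) and stays where it is left; the bay is free 40 mm deep below it.
- cover_4_rear (a point): Cover plate 4 (rightmost): point on its top face, mid ribbed rubber thumb pad on its short rear end. Plate 88 mm long (box x), 44 wide, 4 thick, all four alike. Its hinge pin runs crosswise (box y) on the bay's centre line, 56 mm above the bench, 23 mm in front of this point; the plate reaches 38 mm behind the pin, 50 mm before it. Moves with it (x rearward, z up when shut).
- cover_4 (a joint): Tilt of plate 4, rad: 0 shut and flush; grows as the rear end sinks into the bay and the front end rises; 1.57 upright, 1.83 against its stop. A latched plate does not turn (under 0.03). The unlatched one tips under 2 to 6 N on the thumb pad (pressed 16 mm down it tilts about 0.9), has a friction hinge (0.03 N m) and stays where it is left; the bay is free 40 mm deep below it.
- nose_pliers: Small red-handled pliers lying to the right, behind the vice, 30 x 114 x 9 mm, long side along its own y; origin under its centre. A bystander.
- driver_hex_red: Red-handled screwdriver lying to the right, behind the box, 18 x 173 x 17 mm, long side along its own y; origin under its centre. A bystander.
- solder_reel: Small blue reel of solder standing to the left of the box, 53 x 65 x 32 mm; origin under its centre. A bystander.

How it is judged:
By the outcome, as a careful person would: the job done as asked, in the order asked, and still so for the second after the job is handed in, with the robot touching nothing.
It also fails if it takes over 48 s, if anything falls off the work surface, if the arm or the gripper's body presses on something with over 40 N, if the wrist force passes 120 N, or if a joint passes its speed limit or range.

ROBOT

A 6-joint arm with a two-finger parallel gripper is mounted at the origin on a cart in front of the work surface, level with it; the furniture and walls round the work are solid. World frame = base frame: x ahead of the robot, y to its left, z up, the work surface at z = 0. Lengths are in m, angles in rad, forces in N, time in s.
With the tool pointing down it reaches from about 0.375 to 0.9 m from the base axis. Payload 3.1 kg.
Tool frame: the origin (TCP) lies between the finger pads; the fingertips stand 8 mm ahead of it and the grasp point (between the pads) lies 11 mm behind it; z points along the fingers, y is the line along which they close (so a half turn about z gives the same grasp; the last joint's range is limited). The gripper opens to 85 mm and grips with 20 to 120 N. Pads are 22 mm wide; open, the fingers measure 114 mm over their backs; the gripper's body (76 mm by 85 mm) begins 54 mm behind the grasp point. The pads swing forward as they close: fully open they stand 13 mm farther back than shut.
Start: joints at [-1.437, 0.527, 1.433, -0, 1.181, -0.178], TCP at [0.192, -0.595, 0.208] pointing down, gripper open.
Joint ranges: [-3.08, 3.08], [-0.75, 2.2], [0.22, 2.44], [-1.43, 4.57], [0, 2.65], [-2.85, 2.85]. Speed limits (rad/s): [2.79, 2.79, 3.14, 3.14, 3.14, 3.14].

INTERFACE

Orientations are given as a unit quaternion [x, y, z, w].
In Python, from station import readout, cams, sign_off gives the robot as it stands.
- The arm moves only by the tool send_rows, never from a script. Its argument "commands" is text: rows parted by semicolons, each of 5 numbers parted by spaces: the finger opening in mm, from 0 to 85.4, then the shift along the tool's x, y, z each as a share of 0.02 m, from -1 to 1, then the turn about the tool's z as a share of 4 degrees, from -1 to 1. In form: grip dx dy dz spin; .... A call has 1 to 20 rows; each row shifts and turns the commanded pose from where the row before left it, along the tool's axes as they then stand; what a row does not reach is not made up. A row lasts 1/12 s, in which the tool goes at most 41.7 mm and 7.16 degrees, less where a joint would pass 70% of its speed; a pose out of reach is approached as far as the arm can. A call with a number of a shift or a turn outside -1 to 1 is refused whole. A call with a gripper value outside its range is refused whole. The fingers move at their own pace and stop on an object; "grip_force" is the grip in N (left out, the last holds). Time passes only in rows, so rows that do not move let the fingers close. It gives the time, the measured TCP pose, the force, the opening and the grip force at its end, in the units of the state.
- readout.sense(): the state, without advancing time (a new reading comes with each control period).
- cams.snapshot(name): name is "scene" or "side" or "wrist"; returns a dict with "pixels" (400x640x3 uint8, red, green, blue), "intrinsics" (3x3 intrinsics, pixels), "dist" ([k1, k2, p1, p2, k3] as OpenCV has them; the pictures are not rectified), "eye" and "rotation" of the camera in the world. Camera axes: x right, y down, z forward; pixel columns grow to the right and rows downward; lengths in m; the calibration is good to about 2 mm. A picture is of the moment at which its call begins. There is no depth.
- sign_off(): hands the job in; it is judged then, once.
The state is a dict: "t": time; "q": joint angles; "qd": joint speeds; "tau": joint torques, N m; "tcp_pos": TCP position; "tool_rot": TCP orientation; "force": force on the tool from outside, world axes, zero at the start; "ft_torque": the same for the moment, N m; "finger_gap": opening from 0.0 (shut) to 1.0 (fully open); "gripper_force": force on a finger pad.
Only numpy, scipy, OpenCV 4.12 (cv2) and the standard library are available. Lean on these libraries where they do the work, as an engineer would, in place of code of your own. Each camera call takes 0.05 s, during which the arm holds its last target. There are 200 camera calls.

## Working session

There is one attempt and no reset: what is moved stays moved. The work goes in short steps, Python scripts to look and compute and a tool call to move; the robot and the scene stay as the last step left them, time stands still between calls to the robot, and variables do not carry over. Pictures are saved under pics/ and viewed, at most 10 in all, crops included, and the job is handed in when it is done.

Besides the shell and the picture viewer there is one more tool, called after ">>>" as name(argument=value, ...) on one line, values as JSON. send_rows: Moves the arm, as the interface text tells. Its arguments: {"type":"object","properties":{"commands":{"type":"string"},"grip_force":{"type":"number"}},"required":["commands"]}

```bash
mkdir -p pics; ls
python3 - <<'E'
from station import readout,cams
import cv2,json
s=readout.sense();print(s)
for n in("scene","side"):
    d=cams.snapshot(n);cv2.imwrite(f"pics/{n}0.png",d["pixels"][:,:,::-1]);print(n,d["intrinsics"],d["dist"],d["eye"],d["rotation"])
E
```

```text
pics
{'t': 0.0, 'q': array([-1.43650813e+00,  5.28498323e-01,  1.43391552e+00, -3.54301621e-05,
        1.18138671e+00, -1.78485233e-01]), 'qd': array([-0.00017746,  0.00164374, -0.00017326, -0.00158196, -0.00087024,
        0.00179835]), 'tau': array([-5.70056727e-04, -4.42346370e+01, -1.78026402e+01, -3.55547263e-04,
        8.39691114e-03,  2.97043776e-06]), 'tcp_pos': array([ 0.19223317, -0.59389024,  0.20710971]), 'tool_rot': array([ 9.87794848e-01,  1.55756605e-01,  8.01627407e-06, -1.10404136e-03]), 'force': array([0.08859131, 0.57213082, 0.09291284]), 'ft_torque': array([0.02544125, 0.05890608, 0.04882141]), 'gripper_force': 0.0, 'finger_gap': 1.0008001548327523}
scene [[469.92412394   0.         318.21053014]
 [  0.         469.92412394 206.1134018 ]
 [  0.           0.           1.        ]] [-0.08164241  0.          0.          0.          0.        ] [-0.04119082  0.65187852  0.53421896] [-0.31242181  0.79186589 -0.4922365   0.18178079]
side [[463.6838062    0.         312.4396105 ]
 [  0.         463.6838062  204.73835588]
 [  0.           0.           1.        ]] [-0.06839816  0.          0.          0.          0.        ] [0.13990071 0.64131285 0.5895967 ] [-0.24219512  0.84632768 -0.45541295  0.13292865]
```

View pics/scene0.png

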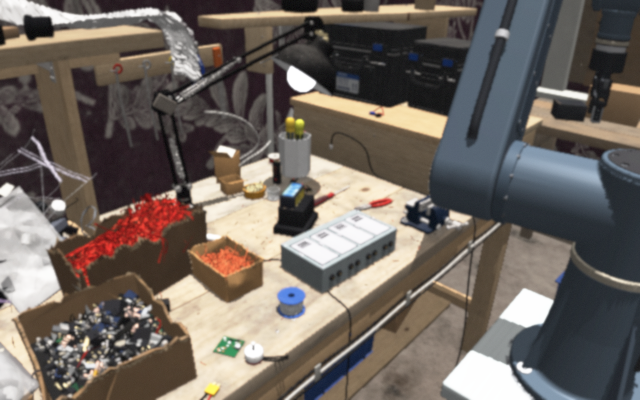

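View pics/side0.png

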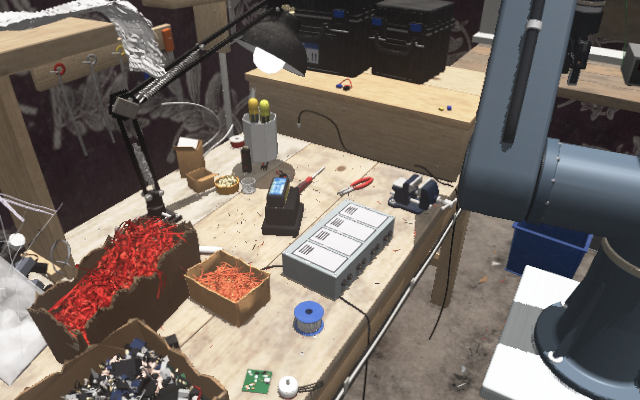

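The side picture shows the box at about (285-393, 203-295), with the reel at (308,318) and a black device close behind the box at (283,210). I'll enlarge the box next.

Run:
```python
import cv2
a=cv2.imread("pics/side0.png")[190:310,260:410];cv2.imwrite("pics/c1.png",cv2.resize(a,None,fx=5,fy=5,interpolation=cv2.INTER_CUBIC))
```

```text
(no output)
```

View pics/c1.png

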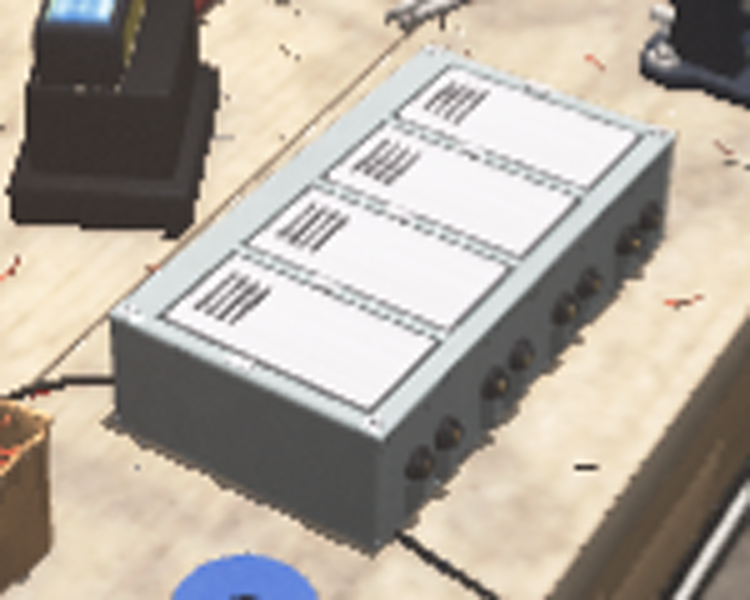

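```bash
cat > h.py <<'E'
import numpy as np,cv2
from scipy.spatial.transform import Rotation as R
from scipy.optimize import least_squares
K=np.array([[463.6838062,0,312.4396105],[0,463.6838062,204.73835588],[0,0,1]]);D=np.array([-0.06839816,0,0,0,0])
eye=np.array([0.13990071,0.64131285,0.5895967]);Rc=R.from_quat([-0.24219512,0.84632768,-0.45541295,0.13292865]).as_matrix()
def ray(px,z):
    u=cv2.undistortPoints(np.array(px,float).reshape(-1,1,2),K,D)[:,0]
    d=np.c_[u,np.ones(len(u))]@Rc.T
    return eye+d*((z-eye[2])/d[:,2])[:,None]
E
python3 - <<'E'
from h import *
px=(np.array([[112,313],[385,438],[676,132],[432,48]])+.5)/5-.5+[260,190]
P=ray(px,.058);print(P)
L=np.array([[.059,.1105],[-.059,.1105],[-.059,-.1105],[.059,-.1105]])
rot=lambda a:np.array([[np.cos(a),-np.sin(a)],[np.sin(a),np.cos(a)]])
f=lambda v:((L@rot(v[2]).T+v[:2])-P[:,:2]).ravel()
s=least_squares(f,[.45,-.1,0]);print(s.x,np.degrees(s.x[2]),s.fun)
for i in range(4):
    y=.078-.052*i;print(i+1,rot(s.x[2])@[.017+.0,y]+s.x[:2])
# device & reel
print(ray((np.array([[15,215],[175,235],[600,90]]))/5+[260,190],0))
E
```

```text
[[ 0.53468238  0.11935566  0.058     ]
 [ 0.41796406  0.12527228  0.058     ]
 [ 0.40778662 -0.09384289  0.058     ]
 [ 0.52142864 -0.09724585  0.058     ]]
[ 0.47046542  0.0133848  -0.05080019] -2.910636512041786 [ 0.00031794  0.00139067 -0.00081152  0.00146589 -0.00185608 -0.00013383
  0.00234966 -0.00272273]
1 [0.4914042  0.09042094]
2 [0.48876373 0.03848803]
3 [ 0.48612326 -0.01344489]
4 [ 0.48348278 -0.06537781]
[[ 0.64903059  0.03119722  0.        ]
 [ 0.58355516  0.00701057  0.        ]
 [ 0.47892138 -0.18594423  0.        ]]
```

>>> send_rows(commands="0 0 0 0 0.868;0 0 0 0 0.868;0 0 0 0 0.868;0 0 0 0 0.868;0 0 0 0 0.868;0 0 0 0 0.868;0 0.49 -0.97 0 0;0 0.49 -0.97 0 0;0 0.49 -0.97 0 0;0 0.49 -0.97 0 0;0 0.49 -0.97 0 0;0 0.49 -0.97 0 0;0 0.49 -0.97 0 0;0 0.49 -0.97 0 0;0 0.49 -0.97 0 0;0 0.49 -0.97 0 0;0 0.49 -0.97 0 0;0 0.49 -0.97 0 0;0 0.49 -0.97 0 0;0 0.49 -0.97 0 0", grip_force=30)

```text
t: 1.77
tcp_pos: [0.3434, -0.3291, 0.2078]
tool_rot: [1.0, -0.025, -0.0, -0.0]
force: [0.9, -1.0, -0.7]
finger_gap: -0.003
gripper_force: 0.0
```

>>> send_rows(commands="0 0.49 -0.97 0 0;0 0.49 -0.97 0 0;0 0.49 -0.97 0 0;0 0.49 -0.97 0 0;0 0.49 -0.97 0 0;0 0.49 -0.97 0 0;0 0.49 -0.97 0 0;0 0.49 -0.97 0 0;0 0.49 -0.97 0 0;0 0.49 -0.97 0 0;0 0.49 -0.97 0 0;0 0.49 -0.97 0 0;0 0.49 -0.97 0 0;0 0.49 -0.97 0 0;0 0 0.8 0 0;0 0 0 0.8 0;0 0 0 0.8 0;0 0 0 0.8 0;0 0 0 0.8 0;0 0 0 0 0")

```text
t: 3.43
tcp_pos: [0.4908, -0.0811, 0.1414]
tool_rot: [1.0, -0.025, -0.003, -0.001]
force: [0.2, -0.3, 0.2]
finger_gap: -0.002
gripper_force: 0.0
```

>>> send_rows(commands="0 0 -0.78 0 0;0 0.05 0 0 0;0 0 0 0 0")

```text
t: 3.68
tcp_pos: [0.4953, -0.0664, 0.1446]
tool_rot: [1.0, -0.025, 0.0, 0.0]
force: [-0.4, 0.1, 0.3]
finger_gap: 0.004
gripper_force: 0.0
```

Run:
```python
from station import readout,cams
import cv2
print(readout.sense()["tcp_pos"])
d=cams.snapshot("wrist");cv2.imwrite("pics/w1.png",d["pixels"][:,:,::-1]);print(d["intrinsics"],d["dist"],d["eye"],d["rotation"])
```

```text
[ 0.49534239 -0.06640117  0.1446197 ]
[[291.02849664   0.         316.586928  ]
 [  0.         291.02849664 197.63444356]
 [  0.           0.           1.        ]] [-0.02650239  0.          0.          0.          0.        ] [ 0.56718993 -0.07093625  0.31046725] [-0.68217008  0.71712777  0.1030519  -0.09875251]
```

View pics/w1.png

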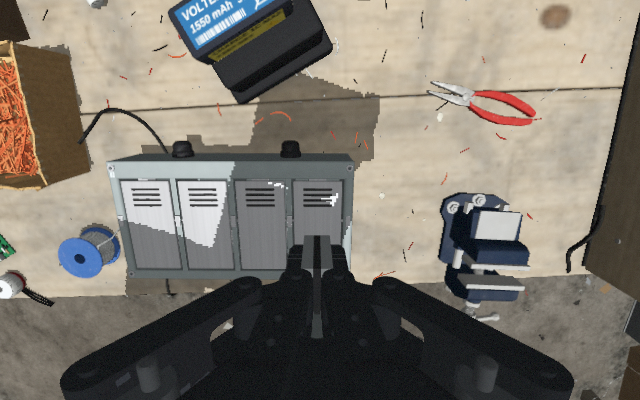

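The wrist view shows four plates with ribbed pads at about (145,196), (203,196), (260,196) and (318,198). The fingertips are above plate 4, near (317,240).

Run:
```python
from h import *
K=np.array([[291.02849664,0,316.586928],[0,291.02849664,197.63444356],[0,0,1]])
e=np.array([0.56718993,-0.07093625,0.31046725]);Rm=R.from_quat([-0.68217008,0.71712777,0.1030519,-0.09875251]).as_matrix()
pr=lambda X:cv2.projectPoints((np.array(X)-e)@Rm,np.zeros(3),np.zeros(3),K,np.array([-0.0265,0,0,0,0]))[0][:,0].round(1)
import h
a=-.0508;B=lambda x,y:[.4705+np.cos(a)*x-np.sin(a)*y,.0134+np.sin(a)*x+np.cos(a)*y,.058]
print(pr([B(.026,y) for y in(.078,.026,-.026,-.078)]))
print(pr([B(x,y) for x,y in((.059,.1105),(.059,-.1105),(-.059,.1105),(.042,.078),(.042,-.078))]))
h.K=K;h.D=np.array([-.0265,0,0,0,0]);h.eye=e;h.Rc=Rm
print([B(.026,y) for y in(.078,.026,-.026,-.078)]);print(ray([[145,196],[203,196],[260,196],[318,198]],.058))
c=cv2.imread("pics/w1.png")[145:295,95:365];cv2.imwrite("pics/w1c.png",cv2.resize(c,None,fx=2.9,fy=2.9,interpolation=2))
```

```text
[[143.9 198. ]
 [200.3 198.1]
 [257.3 198.1]
 [314.8 198.1]]
[[101.9 162.3]
 [351.9 162. ]
 [126.4 279.5]
 [140.9 180.9]
 [314.7 180.9]]
[[np.float64(0.5004271548592913), np.float64(0.08997914469376107), 0.058], [np.float64(0.49778669088246874), np.float64(0.038046226905646165), 0.058], [np.float64(0.49514622690564614), np.float64(-0.013886690882468746), 0.058], [np.float64(0.4925057629288236), np.float64(-0.06581960867058366), 0.058]]
[[ 0.50228665  0.08851344  0.058     ]
 [ 0.49960617  0.035225    0.058     ]
 [ 0.49700729 -0.01650674  0.058     ]
 [ 0.49250019 -0.06875577  0.058     ]]
```

View pics/w1c.png

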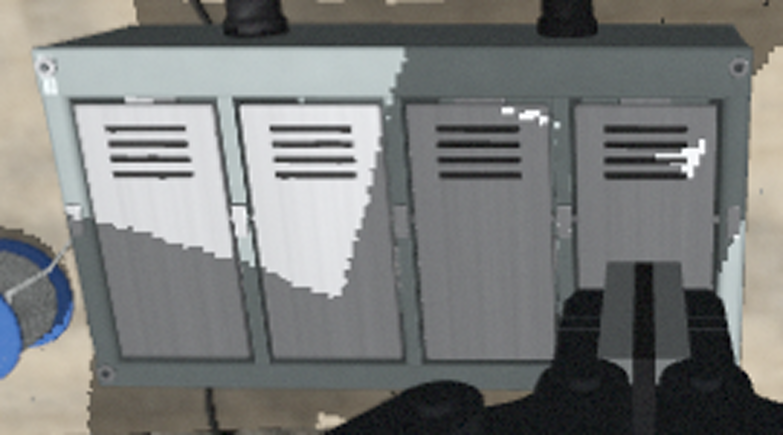

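The plates' y is 2 mm less than my first estimate, so I've corrected for that. Next I'll lower onto pad 4.

>>> send_rows(commands="0 -0.11 0.08 0.7 0;0 0 0 0.7 0;0 0 0 0.7 0;0 0 0 0.7 0;0 0 0 0.5 0;0 0 0 0.2 0;0 0 0 0 0;0 0 0 0 0")

```text
t: 4.4
tcp_pos: [0.493, -0.0683, 0.0744]
tool_rot: [1.0, -0.025, 0.0, 0.0]
force: [-0.1, 0.3, -1.5]
finger_gap: -0.002
gripper_force: 0.0
```

>>> send_rows(commands="0 0 0 0.1 0;0 0 0 0.1 0;0 0 0 0 0")

```text
t: 4.65
tcp_pos: [0.4928, -0.0681, 0.0703]
tool_rot: [1.0, -0.025, 0.0, 0.0]
force: [-0.7, 0.1, 1.0]
finger_gap: -0.003
gripper_force: 0.0
```

>>> send_rows(commands="0 0 0 0.1 0;0 0 0 0.05 0;0 0 0 0 0")

```text
t: 4.9
tcp_pos: [0.4926, -0.0679, 0.067]
tool_rot: [1.0, -0.025, -0.0, -0.0]
force: [0.5, 0.2, 0.5]
finger_gap: 0.001
gripper_force: 0.0
```

>>> send_rows(commands="0 0 0 0.05 0;0 0 0 0 0")

```text
t: 5.07
tcp_pos: [0.4926, -0.068, 0.066]
tool_rot: [1.0, -0.025, -0.0, -0.0]
force: [0.1, 0.3, 0.3]
finger_gap: 0.003
gripper_force: 0.0
```

>>> send_rows(commands="0 0 0 0.05 0;0 0 0 0 0")

```text
t: 5.23
tcp_pos: [0.4926, -0.068, 0.065]
tool_rot: [1.0, -0.025, -0.0, -0.0]
force: [-0.1, 0.6, -0.2]
finger_gap: 0.0
gripper_force: 0.0
```

>>> send_rows(commands="0 0 0 0.05 0;0 0 0 0 0")

```text
t: 5.4
tcp_pos: [0.4926, -0.068, 0.064]
tool_rot: [1.0, -0.025, -0.0, -0.0]
force: [-0.8, 0.9, -0.1]
finger_gap: -0.0
gripper_force: 0.0
```

>>> send_rows(commands="0 0 0 0.05 0;0 0 0 0 0")

```text
t: 5.57
tcp_pos: [0.4926, -0.068, 0.063]
tool_rot: [1.0, -0.025, -0.0, -0.0]
force: [-0.1, -0.9, -0.7]
finger_gap: 0.007
gripper_force: 0.0
```

>>> send_rows(commands="0 0 0 0.05 0;0 0 0 0 0")

```text
t: 5.73
tcp_pos: [0.4926, -0.068, 0.062]
tool_rot: [1.0, -0.025, -0.0, -0.0]
force: [-0.2, -0.4, -0.4]
finger_gap: 0.001
gripper_force: 0.0
```

>>> send_rows(commands="0 0 0 0.05 0;0 0 0 0 0")

```text
t: 5.9
tcp_pos: [0.4926, -0.068, 0.061]
tool_rot: [1.0, -0.025, -0.0, -0.0]
force: [-0.5, 0.2, -0.6]
finger_gap: -0.002
gripper_force: 0.0
```

Run:
```python
from station import readout,cams
import cv2,numpy as np
d=cams.snapshot("wrist")["pixels"][:,:,::-1];e=cams.snapshot("side")["pixels"][:,:,::-1]
a=cv2.resize(d[145:295,230:380],(580,580),interpolation=2)[:,:400];b=cv2.resize(e[150:260,330:410],(400,550),interpolation=2)
cv2.imwrite("pics/m2.png",np.hstack([a[:550],b]))
```

```text
(no output)
```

View pics/m2.png

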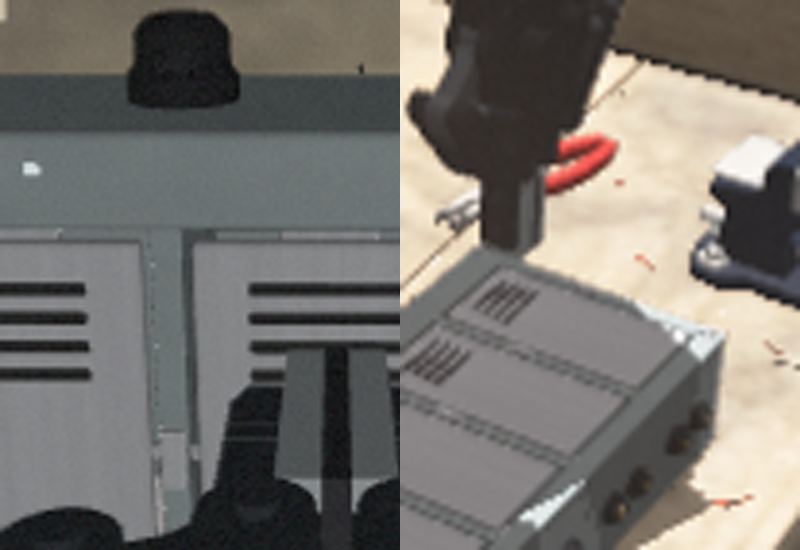

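Run:
```python
from h import *
X=np.array([[.4926,-.068,z] for z in(.045,.053,.058,.07,.08,.09,.1)])
print(cv2.projectPoints((X-eye)@Rc,np.zeros(3),np.zeros(3),K,D)[0][:,0].round(1))
for z in(.058,.07,.08): print(ray([[349,198],[352,200],[355,199]],z))
```

```text
[[351.3 215. ]
 [351.4 211.8]
 [351.5 209.7]
 [351.8 204.9]
 [352.  200.7]
 [352.2 196.6]
 [352.4 192.3]]
[[ 0.51825842 -0.10477191  0.058     ]
 [ 0.50911122 -0.10116421  0.058     ]
 [ 0.50553195 -0.10798735  0.058     ]]
[[ 0.50971756 -0.08793017  0.07      ]
 [ 0.50077684 -0.0844039   0.07      ]
 [ 0.49727837 -0.09107302  0.07      ]]
[[ 0.50260018 -0.07389538  0.08      ]
 [ 0.49383153 -0.07043698  0.08      ]
 [ 0.49040039 -0.07697774  0.08      ]]
```

Run:
```python
from h import *
from station import readout
K=np.array([[291.02849664,0,316.586928],[0,291.02849664,197.63444356],[0,0,1]])
e=np.array([0.56718993,-0.07093625,0.31046725]);Rm=R.from_quat([-0.68217008,0.71712777,0.1030519,-0.09875251]).as_matrix()
pr=lambda X:cv2.projectPoints((np.array(X)-e)@Rm,np.zeros(3),np.zeros(3),K,np.array([-0.0265,0,0,0,0]))[0][:,0].round(1)
for z in(-.008,0,.01,.02,.03):print(z,pr([[.4953+dx,-.0664,.1446+z] for dx in(.011,0,-.011)]).tolist())
s=readout.sense();print(s["t"],s["tcp_pos"],s["force"])
```

```text
-0.008 [[313.9, 212.5], [314.8, 228.7], [315.7, 244.3]]
0 [[313.8, 216.9], [314.8, 233.7], [315.7, 249.8]]
0.01 [[313.7, 223.0], [314.7, 240.5], [315.6, 257.5]]
0.02 [[313.5, 229.7], [314.6, 248.2], [315.6, 266.0]]
0.03 [[313.4, 237.4], [314.5, 256.9], [315.6, 275.5]]
6.0 [ 0.4926094  -0.06798712  0.0610497 ] [ 0.49348161 -0.29406952  0.21867823]
```

Both cameras put the closed fingertips about 20 mm above the reported TCP, so they haven't touched the plate yet. I'll keep lowering.

>>> send_rows(commands="0 0 0 0.1 0;0 0 0 0.1 0;0 0 0 0.1 0;0 0 0 0.1 0;0 0 0 0.1 0;0 0 0 0 0")

```text
t: 6.5
tcp_pos: [0.4924, -0.0679, 0.0506]
tool_rot: [1.0, -0.025, -0.0, -0.0]
force: [0.6, 0.3, -0.0]
finger_gap: -0.001
gripper_force: 0.0
```

>>> send_rows(commands="0 0 0 0.1 0;0 0 0 0.1 0;0 0 0 0 0")

```text
t: 6.75
tcp_pos: [0.4925, -0.068, 0.0468]
tool_rot: [1.0, -0.025, -0.0, -0.0]
force: [0.5, -0.3, -0.4]
finger_gap: 0.002
gripper_force: 0.0
```

>>> send_rows(commands="0 0 0 0.1 0;0 0 0 0 0")

```text
t: 6.92
tcp_pos: [0.4926, -0.068, 0.0449]
tool_rot: [1.0, -0.025, -0.0, -0.0]
force: [-0.9, -0.9, 0.2]
finger_gap: 0.003
gripper_force: 0.0
```

>>> send_rows(commands="0 0 0 0.1 0;0 0 0 0 0")

```text
t: 7.08
tcp_pos: [0.4925, -0.068, 0.0429]
tool_rot: [1.0, -0.025, -0.0, -0.0]
force: [0.1, 0.1, -0.2]
finger_gap: -0.001
gripper_force: 0.0
```

>>> send_rows(commands="0 0 0 0.05 0;0 0 0 0 0")

```text
t: 7.25
tcp_pos: [0.4926, -0.068, 0.042]
tool_rot: [1.0, -0.025, -0.0, -0.0]
force: [-0.3, -0.3, -0.3]
finger_gap: 0.002
gripper_force: 0.0
```

>>> send_rows(commands="0 0 0 0.05 0;0 0 0 0 0")

```text
t: 7.42
tcp_pos: [0.4927, -0.068, 0.041]
tool_rot: [1.0, -0.025, -0.0, -0.0]
force: [-0.0, -0.6, 0.2]
finger_gap: -0.003
gripper_force: 0.0
```

>>> send_rows(commands="0 0 0 0.05 0;0 0 0 0 0")

```text
t: 7.58
tcp_pos: [0.4926, -0.068, 0.04]
tool_rot: [1.0, -0.025, -0.0, -0.0]
force: [0.2, 0.0, 0.5]
finger_gap: -0.004
gripper_force: 0.0
```

>>> send_rows(commands="0 0 0 0.05 0;0 0 0 0 0")

```text
t: 7.75
tcp_pos: [0.4926, -0.068, 0.039]
tool_rot: [1.0, -0.025, -0.0, -0.0]
force: [-0.7, -0.1, 0.3]
finger_gap: 0.001
gripper_force: 0.0
```

>>> send_rows(commands="0 0 0 0.05 0;0 0 0 0 0")

```text
t: 7.92
tcp_pos: [0.4926, -0.068, 0.038]
tool_rot: [1.0, -0.025, -0.0, -0.0]
force: [0.2, -0.0, -0.2]
finger_gap: 0.0
gripper_force: 0.0
```

>>> send_rows(commands="0 0 0 0.05 0;0 0 0 0 0")

```text
t: 8.08
tcp_pos: [0.4926, -0.068, 0.037]
tool_rot: [1.0, -0.025, -0.0, -0.0]
force: [0.1, -0.0, -0.8]
finger_gap: 0.004
gripper_force: 0.0
```

>>> send_rows(commands="0 0 0 0.05 0;0 0 0 0 0")

```text
t: 8.25
tcp_pos: [0.4926, -0.068, 0.036]
tool_rot: [1.0, -0.025, -0.0, -0.0]
force: [-0.6, -1.3, -1.0]
finger_gap: -0.0
gripper_force: 0.0
```

Run:
```python
from station import readout,cams
import cv2,numpy as np
d=cams.snapshot("wrist")["pixels"][:,:,::-1];e=cams.snapshot("side")["pixels"][:,:,::-1]
a=cv2.resize(d[145:295,230:380],(580,580),interpolation=2)[:550,:400];b=cv2.resize(e[150:260,330:410],(400,550),interpolation=2)
cv2.imwrite("pics/m3.png",np.hstack([a,b]));print(readout.sense()["force"])
```

```text
[0.31714134 0.06493412 0.5796294 ]
```

View pics/m3.png

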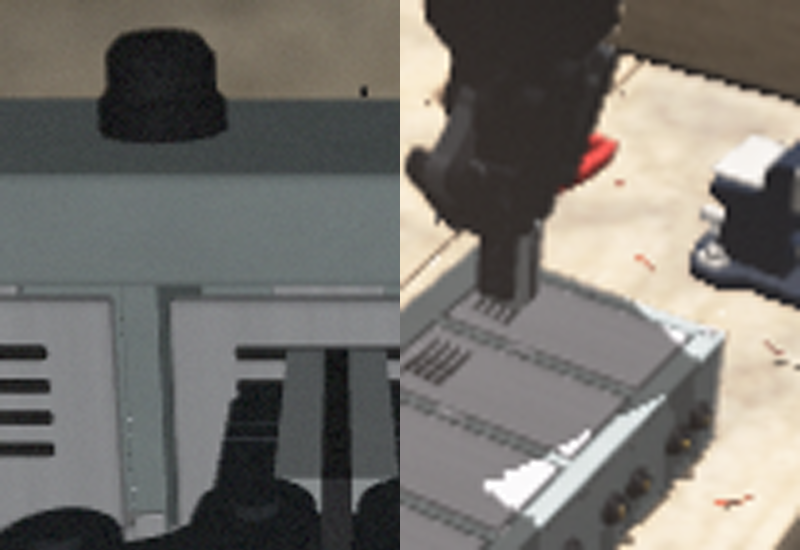

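The side view now puts the tips at about (352,209), which is z ≈ 0.06 and right over pad 4. Contact should come within the next 1–2 mm.

>>> send_rows(commands="0 0 0 0.05 0;0 0 0 0 0")

```text
t: 8.52
tcp_pos: [0.4926, -0.068, 0.035]
tool_rot: [1.0, -0.025, -0.0, -0.0]
force: [-1.0, 0.0, 0.0]
finger_gap: 0.001
gripper_force: 0.0
```

>>> send_rows(commands="0 0 0 0.05 0;0 0 0 0 0")

```text
t: 8.68
tcp_pos: [0.4927, -0.068, 0.0346]
tool_rot: [1.0, -0.025, 0.0, 0.0]
force: [-1.1, 0.2, 4.7]
finger_gap: -0.002
gripper_force: 2.3
```

>>> send_rows(commands="0 0 0 0.05 0;0 0 0 0 0")

```text
t: 8.85
tcp_pos: [0.4928, -0.068, 0.0345]
tool_rot: [1.0, -0.025, 0.0, 0.0]
force: [-1.5, 0.7, 12.5]
finger_gap: -0.002
gripper_force: 6.4
```

Contact at TCP z = 0.0346, and the force rose to 12.5 N with no give, so plate 4 is latched. On to plate 3.

>>> send_rows(commands="0 0 0 -0.35 0;0 0 -0.65 0 0;0 0 -0.65 0 0;0 0 -0.65 0 0;0 0 -0.65 0 0;0 0 0 0 0;0 0 0 0.2 0;0 0 0 0.05 0;0 0 0 0.05 0;0 0 0 0 0")

```text
t: 9.68
tcp_pos: [0.4955, -0.0165, 0.0346]
tool_rot: [1.0, -0.026, 0.0, -0.0]
force: [-0.5, 1.6, 6.8]
finger_gap: 0.0
gripper_force: 3.1
```

>>> send_rows(commands="0 0 0 0.05 0;0 0 0 0 0")

```text
t: 9.85
tcp_pos: [0.4955, -0.0165, 0.0345]
tool_rot: [1.0, -0.026, 0.0, -0.0]
force: [-1.4, 1.9, 14.3]
finger_gap: 0.002
gripper_force: 7.2
```

Plate 3 is latched too. Next is plate 2.

>>> send_rows(commands="0 0 0 -0.35 0;0 0 -0.65 0 0;0 0 -0.65 0 0;0 0 -0.65 0 0;0 0 -0.65 0 0;0 0 0 0 0;0 0 0 0.2 0;0 0 0 0.05 0;0 0 0 0.05 0;0 0 0 0 0")

```text
t: 10.68
tcp_pos: [0.4981, 0.0351, 0.0339]
tool_rot: [1.0, -0.026, 0.0, 0.0]
force: [0.2, 0.1, -0.5]
finger_gap: 0.001
gripper_force: 0.1
```

>>> send_rows(commands="0 0 0 0.04 0;0 0 0 0 0")

```text
t: 10.85
tcp_pos: [0.4981, 0.0352, 0.0333]
tool_rot: [1.0, -0.026, 0.0, 0.0]
force: [0.3, -0.7, 1.1]
finger_gap: -0.0
gripper_force: 0.5
```

Plate 2 is giving way, so I'll press it down about 16 mm in total.

>>> send_rows(commands="0 0 0 0.1 0;0 0 0 0.1 0;0 0 0 0 0")

```text
t: 11.1
tcp_pos: [0.498, 0.0357, 0.0291]
tool_rot: [1.0, -0.025, 0.0, 0.0]
force: [-0.0, -0.2, 1.7]
finger_gap: 0.001
gripper_force: 0.5
```

>>> send_rows(commands="0 0 0 0.1 0;0 0 0 0.1 0;0 0 0 0.1 0;0 0 0 0.1 0;0 0 0 0.1 0;0 0 0 0 0")

```text
t: 11.6
tcp_pos: [0.4982, 0.0359, 0.0189]
tool_rot: [1.0, -0.025, 0.0, -0.0]
force: [1.6, -0.6, -0.0]
finger_gap: 0.002
gripper_force: 0.3
```

>>> send_rows(commands="0 0 0 -0.3 0;0 0 0 -0.6 0;0 0 0 -0.8 0;0 0 0 -0.8 0;0 0 0 -0.8 0;0 0 0 -0.8 0;0 -0.6 0 0 0;0 -0.8 0 0 0;0 -0.8 0 0 0;0 -0.8 0 0 0;0 -0.8 0 0 0;0 -0.3 0 0 0;0 0 0 0 0;0 0 0 0 0")

```text
t: 12.77
tcp_pos: [0.4168, 0.0399, 0.1016]
tool_rot: [1.0, -0.025, 0.001, 0.0]
force: [0.4, -0.1, 0.5]
finger_gap: 0.001
gripper_force: 0.0
```

Run:
```python
from station import readout,cams
import cv2,numpy as np
d=cams.snapshot("wrist")["pixels"][:,:,::-1];e=cams.snapshot("side")["pixels"][:,:,::-1]
a=d[60:335,180:440];a=cv2.resize(a,(400,423),interpolation=2);b=cv2.resize(e[170:280,290:394],(400,423),interpolation=2)
cv2.imwrite("pics/m4.png",np.hstack([a,b]))
```

```text
(no output)
```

View pics/m4.png

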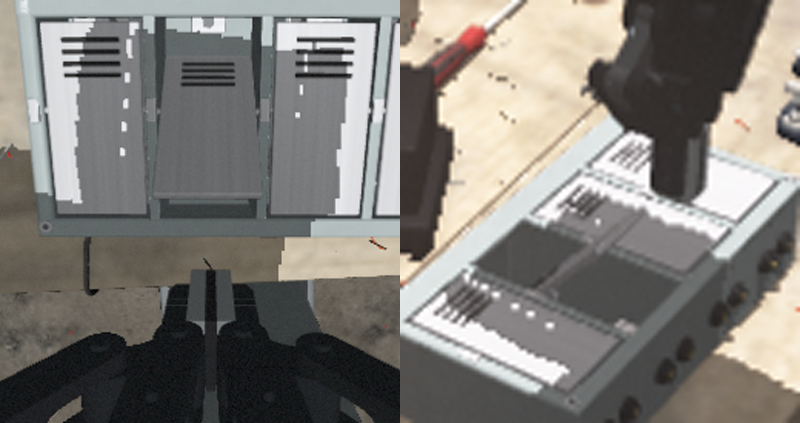

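Plate 2 is tipped and stays tilted. The hand is now in front of the box and in line with plate 2. Next I'll lower and push rearward.

>>> send_rows(commands="0 0 0 0.6 0;0 0 0 0.7 0;0 0 0 0.7 0;0 0 0 0 0;0 0.4 0 0 0;0 0.4 0 0 0;0 0.3 0 0 0;0 0.2 0 0 0;0 0.2 0 0 0;0 0 0 0 0")

```text
t: 13.7
tcp_pos: [0.4479, 0.0383, 0.0618]
tool_rot: [1.0, -0.025, 0.001, 0.0]
force: [-0.3, 0.0, 0.5]
finger_gap: -0.002
gripper_force: 0.0
```

>>> send_rows(commands="0 0.15 0 0 0;0 0.15 0 0 0;0 0.15 0 0 0;0 0.15 0 0 0;0 0 0 0 0")

```text
t: 14.12
tcp_pos: [0.4591, 0.0377, 0.0614]
tool_rot: [1.0, -0.025, 0.001, 0.0]
force: [0.2, -0.7, -0.4]
finger_gap: -0.001
gripper_force: 0.0
```

>>> send_rows(commands="0 0.1 0 0 0;0 0.1 0 0 0;0 0.1 0 0 0;0 0 0 0 0")

```text
t: 14.45
tcp_pos: [0.4645, 0.0375, 0.0613]
tool_rot: [1.0, -0.025, 0.0, -0.0]
force: [-0.4, 0.7, 0.2]
finger_gap: -0.002
gripper_force: 0.0
```

>>> send_rows(commands="0 0.1 0 0 0;0 0.05 0 0 0;0 0 0 0 0")

```text
t: 14.7
tcp_pos: [0.4671, 0.0374, 0.0612]
tool_rot: [1.0, -0.025, -0.0, -0.0]
force: [0.2, -0.2, -0.6]
finger_gap: 0.003
gripper_force: 0.2
```

>>> send_rows(commands="0 0.1 0 0 0;0 0 0 0 0")

```text
t: 14.87
tcp_pos: [0.4692, 0.0373, 0.0613]
tool_rot: [1.0, -0.025, 0.0, -0.0]
force: [-0.2, 0.6, 0.4]
finger_gap: -0.001
gripper_force: 0.3
```

>>> send_rows(commands="0 0.1 0 0 0;0 0 0 0 0")

```text
t: 15.03
tcp_pos: [0.471, 0.0373, 0.0612]
tool_rot: [1.0, -0.025, -0.0, -0.0]
force: [-0.4, 0.2, 0.2]
finger_gap: -0.002
gripper_force: 0.3
```

>>> send_rows(commands="0 0.1 0 0 0;0 0 0 0 0")

```text
t: 15.2
tcp_pos: [0.4711, 0.0373, 0.0611]
tool_rot: [1.0, -0.025, -0.002, -0.0]
force: [-4.5, -0.5, 1.9]
finger_gap: -0.003
gripper_force: 2.5
```

Run:
```python
from station import readout,cams
import cv2,numpy as np
d=cams.snapshot("wrist")["pixels"][:,:,::-1];e=cams.snapshot("side")["pixels"][:,:,::-1]
a=d[60:335,180:440];a=cv2.resize(a,(400,423),interpolation=2);b=cv2.resize(e[150:260,290:394],(400,423),interpolation=2)
cv2.imwrite("pics/m5.png",np.hstack([a,b]));print(readout.sense()["force"])
```

```text
[-5.21295892 -0.14433677  2.03114302]
```

View pics/m5.png

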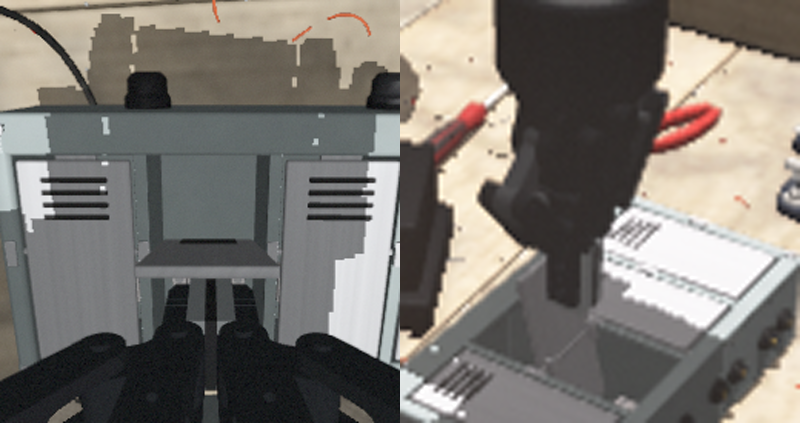

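The plate has stopped moving at the predicted x with 5 N on the finger, so it is against its stop. The wrist view shows it standing past upright at about (207,258). Now I'll draw the hand back and up.

>>> send_rows(commands="0 -0.1 0 0 0;0 -0.3 0 0 0;0 -0.6 0 0 0;0 -0.6 0 0 0;0 -0.4 0 0 0;0 0 0 -0.5 0;0 0 0 -0.8 0;0 0 0 -0.8 0;0 0 0 -0.8 0;0 0 0 -0.8 0;0 0 0 -0.8 0;0 0 0 -0.8 0;0 0.3 0.8 0 0;0 0 0.8 0 0;0 0 0.8 0 0;0 0 0.8 0 0;0 0 0.8 0 0;0 0 0.8 0 0;0 0 0 0 0;0 0 0 0 0")

```text
t: 16.97
tcp_pos: [0.4349, -0.0577, 0.1675]
tool_rot: [1.0, -0.026, 0.001, 0.0]
force: [0.8, -0.4, -0.3]
finger_gap: -0.005
gripper_force: 0.0
```

Run:
```python
from station import readout,cams
import cv2
e=cams.snapshot("side")["pixels"][:,:,::-1]
cv2.imwrite("pics/f.png",cv2.resize(e[150:310,260:420],(600,600),interpolation=2));print(readout.sense()["force"])
```

```text
[ 0.01010509  0.24576539 -0.22736961]
```

View pics/f.png

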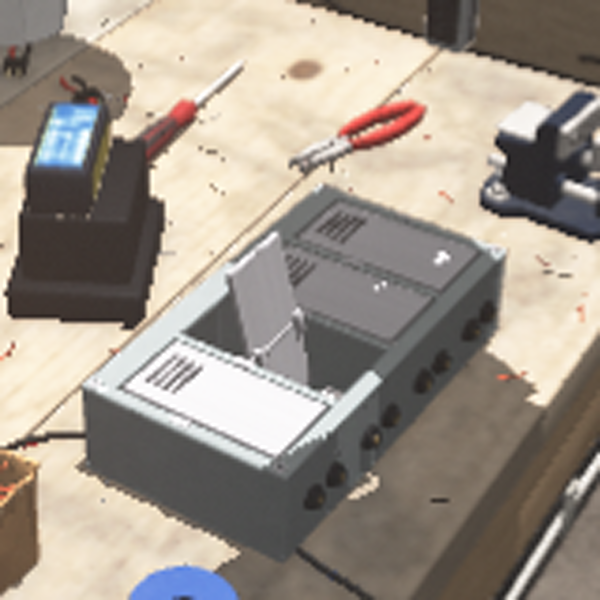

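The final view shows plate 2 leaning rearward past upright, its top edge at about (228-280, 235-268). The other plates are shut and the tools lie where they were.

```bash
python3 -c "from station import sign_off;print(sign_off())"
```

```text
the job is handed in; nothing more can be done
None
```

Plate 2 had the broken latch: it now leans fully open against its stop, plates 4 and 3 held when pressed (plate 1 was not tried), the hand is clear, and the job was handed in at about 17 s.

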